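# Fit the hanging bracket to the desk clamp and hang the lantern

## Task

Slide the brass-toned hanging bracket, hole side up, onto the steel stub of the clamp post, fully home until the red spring button pops up through the bracket's hole. Then hang the little white lantern by its loop on the bracket's hook rod, so that it hangs freely and still, clear of the sideboard. Do not tip the lantern over, and leave the sweets box, tumbler, tray and spoons where they are.

Things in the scene. Friction and masses are not known exactly. Their poses are not given: they have to be found in the camera images.
- bracket: Brass-toned bracket, 120 g, lying level, hole up. Square tube 25 mm across, 130 mm long along x, a 36 mm square collar at each end (13 mm long at the mouth, 10 mm at the rear). Open mouth at the +x end, hook rod at the -x end. Origin: underside of the collars, mid length; z up; tube axis 18 mm above it, bare tube at z 5 to 31 mm. Grip it near x = -10 mm.
- bracket_mouth (a point): Centre of the bracket's open mouth, on the axis at the rim (65, 0, 18 mm in the bracket's frame); axes as the bracket's. Inside the tube is 19.4 mm square; the mouth is belled, widening to 31 mm over its last 13 mm, so it guides itself onto the stub and presses the button down.
- bracket_hole (a point): Centre of the 14 mm square hole in the tube's upper face, 32 mm from the mouth.
- bracket_seat (a point): Point on the axis of the 9 mm round hook rod where the lantern's loop should hang (-115, 0, 18 mm in the bracket's frame; axes as the bracket's). The rod runs along the tube's axis from x = -65 to -135 mm, then its tip turns up (+z), ending at x = -145 mm, 16.5 mm above the axis. Anywhere between collar and tip will do.
- post: Fixed dark grey steel post on the desk clamp at the sideboard's far edge; origin at its foot's centre, 12 mm above the sideboard. Its head is a block 40 x 44 x 44 mm, from whose -x face a level stub points along -x, its axis 190 mm above the sideboard. The bracket is home when its mouth rim meets that face, bracket x axis along post x axis.
- stub_root (a point): Centre of the stub where it leaves the head's face: the bracket's mouth centre comes here. Axes as the post's. The steel stub is 17 mm square and 70 mm long, its last 6 mm 12 mm square; about 1.2 mm play on each side in the tube, so the released bracket droops up to about 3 degrees.
- stub_tip (a point): Centre of the stub's free end, 70 mm from stub_root along the post's -x axis.
- button (a joint): Red round-topped 9 mm spring button on top of the stub, 32 mm from the head's face: how far it is pressed down, in m. 0 = fully out (13.5 mm above the stub's axis), 0.007 = stop. The tube pushes it in 4 to 5 mm (sliding the bracket on takes up to about 10 N); it returns to near 0 when it pops through the hole.
- lantern: White LED lantern, 180 g, upright: body 66 mm square, 80 mm high; origin at the centre of its underside, z up. Above it a brass 6 mm wire loop in the lantern's y-z plane: uprights at y = +-22 mm, pointed top, inside apex 130 mm above the origin. A rod can pass through along the lantern's x axis, either way round, at heights 80 to 130 mm.
- lantern_loop (a point): Where the centre of the bracket's rod lies inside the loop once the lantern hangs on it: 123 mm above the lantern's underside, on its axis.
- lantern_knob (a point): Centre of the wooden grip knob on top of the loop, 22 mm square (sides parallel to the lantern's x and y), 24 mm high, 156 mm above the lantern's underside.
- sweets_box: Turquoise ceramic sweets box with lid, 106 mm across, 95 mm high; origin at the centre of its underside. Leave alone.
- tumbler: Clear glass tumbler, 72 mm across the rim, 95 mm high; origin at the centre of its underside. Leave alone.
- tray: Oval aluminium tray, 270 x 160 mm (x, y), rim 14 mm high; origin at the centre of its underside. Leave alone.
- spoon_a: Wooden spoon 170 mm long lying on the tray along its x axis. Leave alone.
- spoon_b: Second wooden spoon, the same, beside the first on the tray. Leave alone.
There are look-alikes about, which are no part of the job. There is more than one size of the lantern; the job needs the largest.

How it is judged (in metres and radians):
On the way:
1. the bracket is fully home on the stub and the button has popped up through its hole (distance between bracket_mouth and stub_root below 0.007 m and angle between the x axis of bracket and the x axis of post, either way round below 0.12 rad and angle between bracket's own z axis and vertical below 0.2 rad and value of joint button below 0.002 m), for 0.2 s.
At the end, for the whole second after the job is handed in: Bracket mouth within 7 mm of the stub root, aligned within 0.12 rad, hole up (tilt < 0.2 rad), button out within 2 mm; lantern at rest, its weight on the rod between collar and tip, loop point within 12 mm sideways and 6 to 32 mm up in the bracket frame, underside over 30 mm high, tilt < 0.3 rad (all of step 1 and x of lantern_loop in the frame of bracket between -0.14 and -0.06 m and y of lantern_loop in the frame of bracket between -0.012 and 0.012 m and z of lantern_loop in the frame of bracket between 0.006 and 0.032 m and height (world z) of lantern above 0.03 m and angle between lantern's own z axis and vertical below 0.3 rad and contact force between lantern and bracket above 0.4 N and linear speed of lantern below 0.05 m/s and angular speed of lantern below 0.5 rad/s and linear speed of bracket below 0.03 m/s); the robot touches nothing.
It fails at once if the lantern is tipped by more than 0.8 rad (angle between lantern's own z axis and vertical above 0.8 rad).
It fails at once if a bystander (sweets box, tumbler, tray, spoons) is moved more than 30 mm (distance of any of sweets_box, tumbler, tray, spoon_a, spoon_b from where it was at the start of the episode above 0.03 m).
It fails at once if the sweets box or tumbler is tipped by more than 0.5 rad (angle between any of sweets_box, tumbler's own z axis and vertical above 0.5 rad).
It also fails if it takes over 61 s, if anything falls off the work surface, if the arm or the gripper's body presses on something with over 40 N, if the wrist force passes 120 N, or if a joint passes its speed limit or range.

## Robot

A 6-joint arm with a two-finger parallel gripper is mounted at the origin on the work surface. World frame = base frame: x ahead of the robot, y to its left, z up, the work surface at z = 0. Lengths are in m, angles in degrees, forces in N, time in s.
With the tool pointing down it reaches from about 0.325 to 0.75 m from the base axis. Payload 7.6 kg.
Tool frame: the origin (TCP) lies at the very end of the fingers, on their centre line; the grasp point (between the pads) lies 19 mm behind it; z points along the fingers, y is the line along which they close (so a half turn about z gives the same grasp; the last joint's range is limited). The gripper opens to 85 mm and grips with 20 to 120 N. Pads are 22 mm wide; open, the fingers measure 114 mm over their backs; the gripper's body (76 mm by 85 mm) begins 54 mm behind the grasp point. The pads swing forward as they close: fully open they stand 13 mm farther back than shut.
Start: joints at [-77.653, 2.991, 80.254, -0, 96.75, -4.028], TCP at [0.148, -0.504, 0.231] pointing down, gripper open.
Joint ranges: [-166.34, 166.34], [-52.06, 124.39], [6.96, 135.62], [-60.46, 240.46], [14.63, 156.25], [-167.68, 167.68]. Speed limits (degrees/s): [147.25, 147.25, 172.46, 180, 180, 180].

## Interface

Orientations are given as [roll, pitch, yaw] about the fixed x, y, z axes, in that order (R = Rz(yaw) Ry(pitch) Rx(roll)).
In Python, from plant import bot gives the robot as it stands.
- The arm moves only by the shell command python3 -m inch 'ROWS' [FORCE]. ROWS is JSON, a list of rows, each an object of numbers: "jaw": the opening, from 0 (shut) to 1 (fully open); "tx", "ty", "tz": the shift along the tool's x, y, z as a fraction of full scale; "roll": the turn about the tool's z as a fraction of full scale. A call has 1 to 10 rows; each row shifts and turns the commanded pose from where the row before left it, along the tool's axes as they then stand; what a row does not reach is not made up. Full scale, the value 1, is 30 cm for a shift and 30 degrees for a turn. A row lasts 1/12 s, in which the tool goes at most 41.7 mm and 7.16 degrees, less where a joint would pass 70% of its speed; a pose out of reach is approached as far as the arm can. A call with a number of a shift or a turn outside -1 to 1 is refused whole. A call with a gripper value outside its range is refused whole. The fingers move at their own pace and stop on an object; FORCE is the grip in N (left out, the last holds). Time passes only in rows, so rows that do not move let the fingers close. It gives the time, the measured TCP pose, the force, the opening and the grip force at its end, in the units of the state.
- bot.observe(): the state, without advancing time (a new reading comes with each control period).
- bot.capture(name): name is "scene" or "top"; returns a dict with "pixels" (420x560x3 uint8, red, green, blue), "fx", "fy", "cx", "cy" (pixels), "eye" and "rotation" of the camera in the world. Camera axes: x right, y up, looking along -z (the intrinsics and any distortion apply to the point x, -y, -z); pixel columns grow to the right and rows downward; lengths in m; the calibration is good to about 2 mm. A picture is of the moment at which its call begins. There is no depth.
- bot.job_done(): hands the job in; it is judged then, once.
The state is a dict: "time_s": time; "joint_pos": joint angles; "qd": joint speeds; "joint_efforts": joint torques, N m; "eef_pos": TCP position; "eef_rot": TCP orientation; "contact_force": force on the tool from outside, world axes, zero at the start; "wrist_torque": the same for the moment, N m; "grip_width": finger opening in m; "grip_force": force on a finger pad.
Only numpy, scipy, OpenCV 4.12 (cv2) and the standard library are available. Lean on these libraries where they do the work, as an engineer would, in place of code of your own. Each camera call takes 0.05 s, during which the arm holds its last target. There are 200 camera calls.

## Working session

There is one attempt and no reset: what is moved stays moved. The work goes in short steps, Python scripts to look and compute and a shell command to move; the robot and the scene stay as the last step left them, time stands still between calls to the robot, and variables do not carry over. Pictures are saved under pics/ and viewed, at most 10 in all, crops included, and the job is handed in when it is done.

```bash
mkdir -p pics; ls; python3 - <<'E'
from plant import bot
import cv2,pickle
for n in("scene","top"):
    c=bot.capture(n); pickle.dump(c,open(f"pics/{n}0.pkl","wb"))
    cv2.imwrite(f"pics/{n}0.png",cv2.cvtColor(c["pixels"],cv2.COLOR_RGB2BGR))
    print({k:v for k,v in c.items() if k!="pixels"})
print(bot.observe())
E
```

```text
pics
{'fx': 519.5088533871282, 'fy': 519.5088533871282, 'cx': 280.4070271188196, 'cy': 220.17792467966711, 'eye': array([1.63105708, 0.46548692, 0.96460479]), 'rotation': array([ 54.70238532,   1.21851782, 110.84956802])}
{'fx': 432.80592475012946, 'fy': 432.80592475012946, 'cx': 283.7933822070423, 'cy': 207.00336659612708, 'eye': array([0.47921979, 0.05546616, 1.07028908]), 'rotation': array([  2.36375598,  -1.98708714, -89.4249329 ])}
{'time_s': 0.1, 'joint_pos': array([-7.76525725e+01,  3.02485807e+00,  8.03063829e+01, -1.14248315e-03,
        9.67478166e+01, -4.03129999e+00]), 'qd': array([ 0.05997447, -0.1212465 , -0.17363802, -0.06320145,  0.03425603,
       -0.04506536]), 'joint_efforts': array([ 6.07697093e-04, -3.82582247e+01, -3.60985422e+01, -1.00737338e-04,
        4.75227542e-03,  2.82918614e-05]), 'eef_pos': array([ 0.14797426, -0.50344866,  0.23055245]), 'eef_rot': array([-1.79921058e+02, -4.42590853e-03,  1.63785910e+01]), 'contact_force': array([0.86580547, 0.90006281, 0.08424426]), 'wrist_torque': array([ 0.03132275, -0.05084916, -0.02117015]), 'grip_force': 0.0, 'grip_width': 0.08531998701215791}
```

View pics/scene0.png

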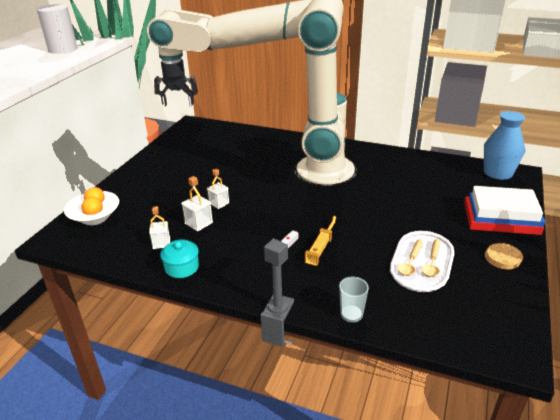

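View pics/top0.png

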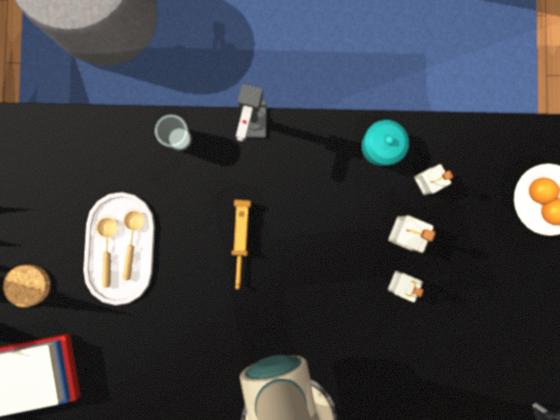

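The scene view shows the post head at (276,252), bracket at (320,242), tray at (422,260), tumbler at (353,298) and sweets box at (180,259).

There are three lantern candidates, given as scene / top pixels: (160,234)/(434,179), (197,212)/(412,233) and (218,194)/(405,287). The middle one looks largest in both views, so I'll confirm it in an enlarged crop.

```bash
cat > h.py <<'E'
import numpy as np,cv2,pickle
from scipy.spatial.transform import Rotation as R
def cam(n): 
    return pickle.load(open(f"pics/{n}.pkl","rb"))
def ray(c,u,v):
    d=R.from_euler('xyz',c['rotation'],degrees=True).apply([(u-c['cx'])/c['fx'],-(v-c['cy'])/c['fy'],-1]); return d
def at(c,u,v,z):
    d=ray(c,u,v); return c['eye']+d*(z-c['eye'][2])/d[2]
def proj(c,p):
    q=R.from_euler('xyz',c['rotation'],degrees=True).inv().apply(np.array(p)-c['eye'])
    return np.array([c['cx']+c['fx']*q[0]/-q[2], c['cy']-c['fy']*q[1]/-q[2]])
def snap(n,m):
    from plant import bot
    c=bot.capture(n); pickle.dump(c,open(f"pics/{m}.pkl","wb")); return c
def crop(c,u0,v0,w,h,s):
    im=cv2.cvtColor(c['pixels'],cv2.COLOR_RGB2BGR)[v0:v0+h,u0:u0+w]
    return cv2.resize(im,None,fx=s,fy=s,interpolation=cv2.INTER_CUBIC)
E
python3 - <<'E'
from h import *
t=cam("top0");s=cam("scene0")
a=crop(t,230,80,50,150,4); b=crop(t,220,190,40,105,5)
A=np.zeros((600,800,3),np.uint8)
A[:600,:200]=a; A[:525,200:400]=b
c=crop(t,385,160,80,150,4); A[:600,400:720]=c
cv2.imwrite("pics/c1.png",A)
A=np.zeros((600,800,3),np.uint8)
A[:,:400]=crop(s,140,160,100,150,4)[:,:400]; A[:,400:]=crop(s,250,205,100,150,4)
cv2.imwrite("pics/c2.png",A)
E
```

```text
(no output)
```

View pics/c1.png

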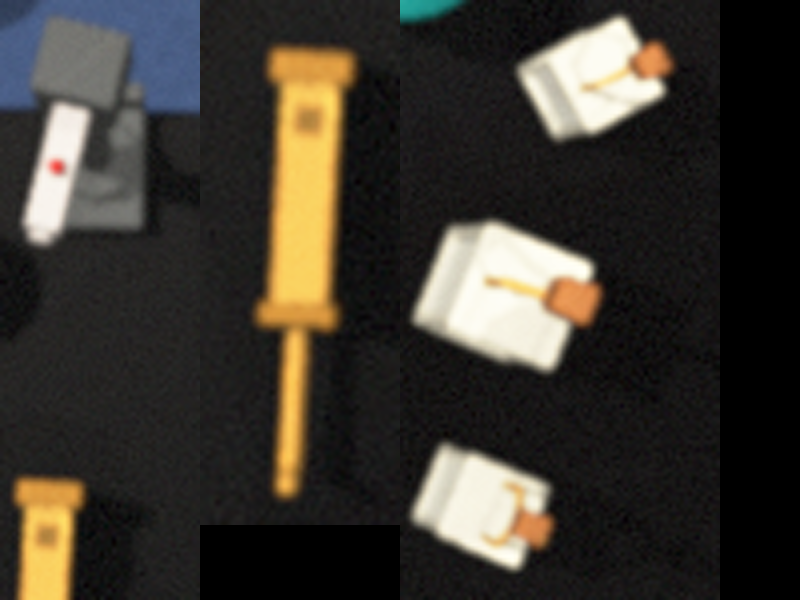

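View pics/c2.png

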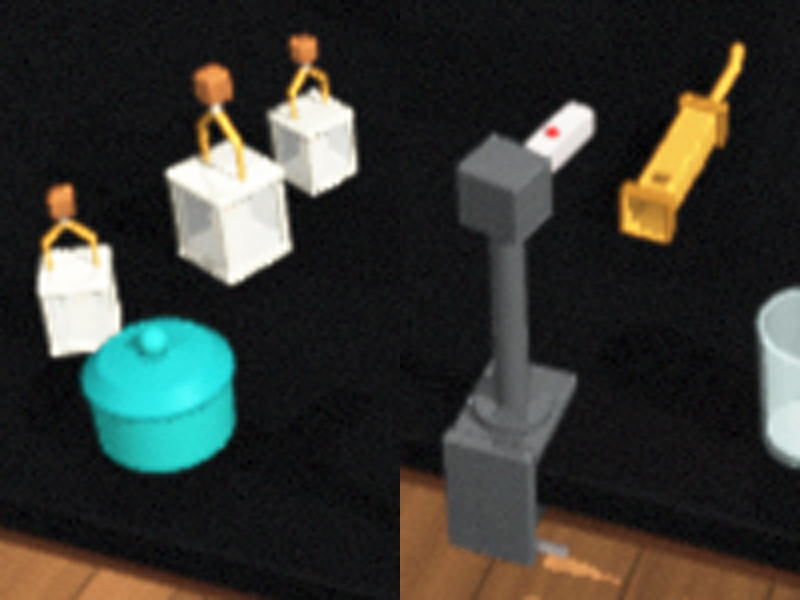

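The crop confirms the middle lantern is the largest, with its knob at about top (428.8,234.5) and scene (193.3,181.3). The bracket mouth collar is at top (242.6,200.2), the hole at (241.6,214), and the button at (244.5,121.8).

```bash
python3 - <<'E'
from h import *
np.set_printoptions(precision=4,suppress=True)
t=cam("top0");s=cam("scene0")
T=lambda X,Y:(385+(X-400)/4,160+Y/4)
B=lambda X,Y:(220+(X-200)/5,190+Y/5)
P=lambda X,Y:(230+X/4,80+Y/4)
S1=lambda X,Y:(140+X/4,160+Y/4)
S2=lambda X,Y:(250+(X-400)/4,205+Y/4)
def tri(a,b):
    d=[ray(t,*a),ray(s,*b)];A=np.array([d[0],-d[1]]).T
    k=np.linalg.lstsq(A,s['eye']-t['eye'],rcond=None)[0]
    p=t['eye']+k[0]*d[0];q=s['eye']+k[1]*d[1];print("tri",(p+q)/2,"gap",np.linalg.norm(p-q))
print("mouth",at(t,*B(313,51),.036),"hole",at(t,*B(308,120),.031),"rear",at(t,*B(297,327),.036),"tip",at(t,*B(285,490),.034))
print("holeS",at(s,*S2(661,178),.031))
tri(B(308,120),S2(661,178))
print("stubtip",at(t,*P(42,240),.196),"root",at(t,*P(71,103),.1985),"button",at(t,*P(58,167),.2035)); tri(P(58,167),S2(552,132))
print("buttonS",at(s,*S2(552,132),.2035))
print("knob",at(t,*T(575,298),.162));tri(T(575,298),S1(213,85))
print("body top corners",[at(t,*T(*c),.08)[:2] for c in [(492,222),(595,262),(553,370)]])
print("S corners",[at(s,*S1(*c),.08)[:2] for c in [(168,175),(232,208),(288,183)]])
print("S uprights base",[at(s,*S1(*c),.08)[:2] for c in [(202,152),(242,178)]])
print("tray/tumbler/box",at(t,172,132,.095),at(t,386,142,.08))
print("lant small",at(t,*T(650,60),.12),at(t,*T(533,528),.12))
E
```

```text
mouth [0.5374 0.1186 0.036 ] hole [0.5046 0.1208 0.031 ] rear [0.4061 0.1243 0.036 ] tip [0.3289 0.129  0.034 ]
holeS [0.509  0.1241 0.031 ]
tri [0.5044 0.1218 0.0269] gap 0.0016662030952851964
stubtip [0.6507 0.1147 0.196 ] root [0.7205 0.1009 0.1985] button [0.6864 0.1067 0.2035]
tri [0.6877 0.1078 0.1969] gap 0.0014364525203447718
buttonS [0.6956 0.1115 0.2035]
knob [ 0.4622 -0.2838  0.162 ]
tri [ 0.4613 -0.2849  0.1534] gap 0.004328796114207096
body top corners [array([ 0.5041, -0.2661]), array([ 0.4816, -0.3263]), array([ 0.4191, -0.3015])]
S corners [array([ 0.4875, -0.3175]), array([ 0.5117, -0.2485]), array([ 0.467 , -0.2237])]
S uprights base [array([ 0.4497, -0.3085]), array([ 0.4724, -0.2608])]
tray/tumbler/box [0.686  0.2757 0.095 ] [ 0.6744 -0.2147  0.08  ]
lant small [ 0.5946 -0.3425  0.12  ] [ 0.3347 -0.2756  0.12  ]
```

```bash
cat > go.py <<'E'
import sys,numpy as np
from plant import bot
from scipy.spatial.transform import Rotation as R
# python3 go.py x y z yaw : remaining shift in tool axes (full-scale units, in the frame after the turn), and roll
x,y,z,w=map(float,sys.argv[1:5]); o=bot.observe()
r=R.from_euler('xyz',o['eef_rot'],degrees=True); d=np.array([x,y,z])-o['eef_pos']
cur=o['eef_rot'][2]; roll=-((w-cur+180)%360-180)/30
rt=R.from_euler('xyz',[180,0,w],degrees=True)
print("t",o['time_s'],"pos",o['eef_pos'].round(4),"rot",o['eef_rot'].round(2),"F",o['contact_force'].round(1),"grip",round(o['grip_width'],4),round(o['grip_force'],1),"q6",o['joint_pos'][5].round(1))
print("roll",roll.round(3),"txyz after turn",(rt.inv().apply(d)/.3).round(3),"now",(r.inv().apply(d)/.3).round(3))
E
python3 -m inch '[{"roll":0.212},{"roll":0.212},{"roll":0.212},{"tx":0.055,"ty":-0.125},{"tx":0.055,"ty":-0.125},{"tx":0.055,"ty":-0.125},{"tx":0.055,"ty":-0.125},{"tx":0.055,"ty":-0.125},{"tx":0.055,"ty":-0.125},{"tx":0.055,"ty":-0.125}]' 60; python3 -m inch '[{"tx":0.055,"ty":-0.125},{"tx":0.055,"ty":-0.125},{"tx":0.055,"ty":-0.125},{"tx":0.055,"ty":-0.125},{"tx":0.055,"ty":-0.125},{"tx":0.055,"ty":-0.125},{"tx":0.055,"ty":-0.125},{"tx":0.055,"ty":-0.125},{"tx":0.055,"ty":-0.125}]';python3 go.py .462 .122 .10 -2.7
```

```text
t 0.1 pos [ 0.148  -0.5034  0.2306] rot [-179.92   -0.     16.38] F [0.9 0.9 0.1] grip 0.0853 0.0 q6 -4.0
roll 0.636 txyz after turn [ 0.947 -2.132  0.435] now [ 1.592 -1.704  0.438]invalid input
invalid input
```

```bash
python3 -m inch '[{"jaw":1,"tx":0,"ty":0,"tz":0,"roll":0.212},{"jaw":1,"tx":0,"ty":0,"tz":0,"roll":0.212},{"jaw":1,"tx":0,"ty":0,"tz":0,"roll":0.212},{"jaw":1,"tx":0.055,"ty":-0.125,"tz":0,"roll":0},{"jaw":1,"tx":0.055,"ty":-0.125,"tz":0,"roll":0},{"jaw":1,"tx":0.055,"ty":-0.125,"tz":0,"roll":0},{"jaw":1,"tx":0.055,"ty":-0.125,"tz":0,"roll":0},{"jaw":1,"tx":0.055,"ty":-0.125,"tz":0,"roll":0},{"jaw":1,"tx":0.055,"ty":-0.125,"tz":0,"roll":0},{"jaw":1,"tx":0.055,"ty":-0.125,"tz":0,"roll":0}]' 60; python3 go.py .462 .122 .10 -2.7
```

```text
time_s: 0.93
eef_pos: [0.276, -0.2451, 0.231]
eef_rot: [-180.0, 0.0, -2.7]
contact_force: [0.7, -0.7, 0.4]
grip_width: 0.0856
grip_force: 0.0
t 0.9333 pos [ 0.276  -0.2451  0.231 ] rot [-180.      0.     -2.74] F [ 0.7 -0.7  0.4] grip 0.0856 0.0 q6 45.4
roll -0.001 txyz after turn [ 0.562 -1.251  0.437] now [ 0.561 -1.252  0.437]
```

```bash
python3 -m inch '[{"jaw":1,"tx":0.056,"ty":-0.125,"tz":0,"roll":0},{"jaw":1,"tx":0.056,"ty":-0.125,"tz":0,"roll":0},{"jaw":1,"tx":0.056,"ty":-0.125,"tz":0,"roll":0},{"jaw":1,"tx":0.056,"ty":-0.125,"tz":0,"roll":0},{"jaw":1,"tx":0.056,"ty":-0.125,"tz":0,"roll":0},{"jaw":1,"tx":0.056,"ty":-0.125,"tz":0.05,"roll":0},{"jaw":1,"tx":0.056,"ty":-0.125,"tz":0.09,"roll":0},{"jaw":1,"tx":0.056,"ty":-0.125,"tz":0.09,"roll":0},{"jaw":1,"tx":0.056,"ty":-0.125,"tz":0.1,"roll":0},{"jaw":1,"tx":0.056,"ty":-0.125,"tz":0.1,"roll":0}]'; python3 go.py .462 .122 .004 -2.7
```

```text
time_s: 1.77
eef_pos: [0.4482, 0.0954, 0.1208]
eef_rot: [180.0, -0.0, -2.7]
contact_force: [1.1, -1.0, 0.2]
grip_width: 0.0857
grip_force: 0.0
t 1.7667 pos [0.4482 0.0954 0.1208] rot [ 1.7999e+02 -1.0000e-02 -2.6700e+00] F [ 1.1 -1.   0.2] grip 0.0857 0.0 q6 100.1
roll 0.001 txyz after turn [ 0.042 -0.091  0.389] now [ 0.042 -0.091  0.389]
```

```bash
python3 -m inch '[{"jaw":1,"tx":0,"ty":0,"tz":0,"roll":0},{"jaw":1,"tx":0,"ty":0,"tz":0,"roll":0},{"jaw":1,"tx":0,"ty":0,"tz":0,"roll":0}]'; python3 go.py .462 .122 .004 -2.7
```

```text
time_s: 2.02
eef_pos: [0.448, 0.0932, 0.1223]
eef_rot: [180.0, 0.0, -2.7]
contact_force: [-0.4, -1.1, -0.3]
grip_width: 0.0854
grip_force: 0.0
t 2.0167 pos [0.448  0.0932 0.1223] rot [ 1.7998e+02  1.0000e-02 -2.6900e+00] F [-0.4 -1.1 -0.3] grip 0.0854 0.0 q6 99.8
roll 0.0 txyz after turn [ 0.042 -0.098  0.394] now [ 0.042 -0.098  0.394]
```

```bash
python3 -m inch '[{"jaw":1,"tx":0.042,"ty":-0.098,"tz":0.0,"roll":0},{"jaw":1,"tx":0,"ty":0,"tz":0.1,"roll":0},{"jaw":1,"tx":0,"ty":0,"tz":0.1,"roll":0},{"jaw":1,"tx":0,"ty":0,"tz":0.1,"roll":0},{"jaw":1,"tx":0,"ty":0,"tz":0.06,"roll":0},{"jaw":1,"tx":0,"ty":0,"tz":0.034,"roll":0},{"jaw":1,"tx":0,"ty":0,"tz":0,"roll":0},{"jaw":1,"tx":0,"ty":0,"tz":0,"roll":0}]'; python3 go.py .462 .122 .004 -2.7
```

```text
time_s: 2.68
eef_pos: [0.4629, 0.1217, 0.0054]
eef_rot: [-180.0, -0.1, -2.8]
contact_force: [-0.6, -0.4, 0.7]
grip_width: 0.0856
grip_force: 0.0
t 2.6833 pos [0.4629 0.1217 0.0054] rot [-1.7998e+02 -1.2000e-01 -2.7700e+00] F [-0.6 -0.4  0.7] grip 0.0856 0.0 q6 103.1
roll -0.002 txyz after turn [-0.003 -0.001  0.005] now [-0.003 -0.001  0.005]
```

Close, then lift slightly.

```bash
python3 -m inch '[{"jaw":0,"tx":0,"ty":0,"tz":0,"roll":0},{"jaw":0,"tx":0,"ty":0,"tz":0,"roll":0},{"jaw":0,"tx":0,"ty":0,"tz":0,"roll":0},{"jaw":0,"tx":0,"ty":0,"tz":0,"roll":0},{"jaw":0,"tx":0,"ty":0,"tz":0,"roll":0},{"jaw":0,"tx":0,"ty":0,"tz":0,"roll":0},{"jaw":0,"tx":0,"ty":0,"tz":0,"roll":0},{"jaw":0,"tx":0,"ty":0,"tz":0,"roll":0},{"jaw":0,"tx":0,"ty":0,"tz":-0.05,"roll":0},{"jaw":0,"tx":0,"ty":0,"tz":-0.1,"roll":0}]' 60; python3 go.py .553 .133 .176 -11.2
```

```text
time_s: 3.52
eef_pos: [0.459, 0.1217, 0.0454]
eef_rot: [179.9, 0.5, -2.7]
contact_force: [0.5, 0.1, -0.8]
grip_width: 0.0243
grip_force: 59.0
t 3.5167 pos [0.459  0.1217 0.0454] rot [179.88   0.49  -2.7 ] F [ 0.5  0.1 -0.8] grip 0.0243 59.0 q6 103.1
roll 0.283 txyz after turn [ 0.3   -0.098 -0.435] now [ 0.307 -0.052 -0.438]
```

```bash
python3 -m inch '[{"jaw":0,"tx":0,"ty":0,"tz":-0.09,"roll":0.142},{"jaw":0,"tx":0,"ty":0,"tz":-0.12,"roll":0.141},{"jaw":0,"tx":0,"ty":0,"tz":-0.12,"roll":0},{"jaw":0,"tx":0,"ty":0,"tz":-0.1,"roll":0},{"jaw":0,"tx":0.1,"ty":-0.04,"tz":0,"roll":0},{"jaw":0,"tx":0.1,"ty":-0.04,"tz":0,"roll":0},{"jaw":0,"tx":0.06,"ty":-0.018,"tz":0,"roll":0},{"jaw":0,"tx":0,"ty":0,"tz":0,"roll":0},{"jaw":0,"tx":0,"ty":0,"tz":0,"roll":0}]'; python3 go.py .553 .133 .176 -11.2
python3 - <<'E'
from h import *
t=snap("top","t1");s=snap("scene","s1")
A=np.zeros((600,800,3),np.uint8)
A[:,:400]=crop(t,215,80,80,120,5); A[:500,400:]=crop(s,260,200,80,100,5)
cv2.imwrite("pics/c3.png",A)
E
```

```text
time_s: 4.27
eef_pos: [0.5441, 0.1359, 0.1764]
eef_rot: [179.9, 0.1, -11.2]
contact_force: [-0.0, 0.1, -2.1]
grip_width: 0.0244
grip_force: 59.2
t 4.2667 pos [0.5441 0.1359 0.1764] rot [ 1.7994e+02  1.5000e-01 -1.1200e+01] F [-0.   0.1 -2.1] grip 0.0244 59.2 q6 111.5
roll -0.0 txyz after turn [0.031 0.004 0.001] now [0.031 0.004 0.001]
```

View pics/c3.png

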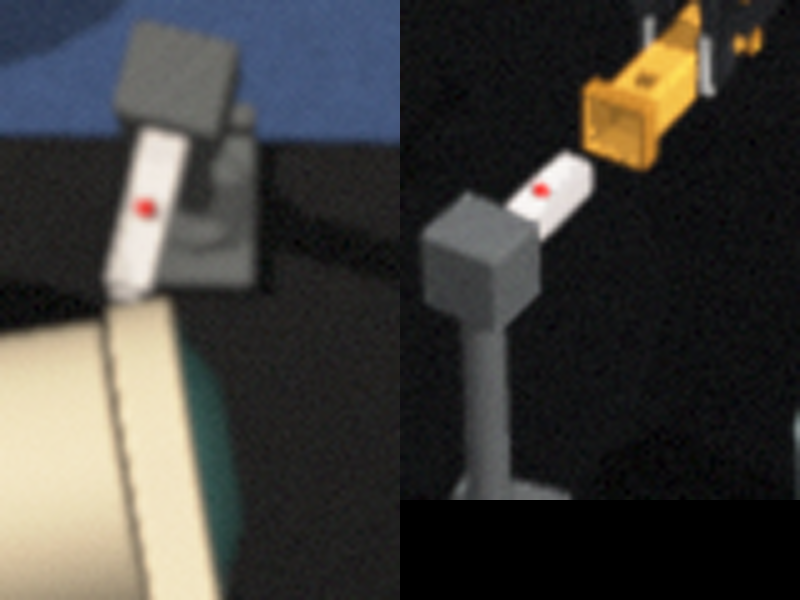

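The picture shows the bracket mouth just short of the stub. In the scene crop the hole is at (647,80) and the button at (541,190). I'll check their relative offset.

```bash
python3 - <<'E'
from h import *
s=cam("s1");S=lambda X,Y:(260+(X-400)/5,200+Y/5)
a=np.radians(-11.2);ex=np.array([np.cos(a),np.sin(a)]);ey=np.array([-ex[1],ex[0]])
h=at(s,*S(647,80),.2035)[:2];b=at(s,*S(541,188),.2035)[:2]
print(h,b,"along",(b-h)@ex,"side",(b-h)@ey)
# predicted pixels of the mouth rim corners / hole assuming nominal pose
m=np.array([.6177,.1213]);H=m-.032*ex
print("pred hole crop px",(proj(s,[*H,.2035])-[260,200])*5+[400,0])
R0=np.array([.7195,.1005]);Bn=R0-.032*ex
print("pred button",(proj(s,[*Bn,.2035])-[260,200])*5+[400,0])
for dy,dz in((-.018,.018),(.018,.018),(.018,-.018),(-.018,-.018)):print((proj(s,[*(m+dy*ey),.19+dz])-[260,200])*5+[400,0])
E
```

```text
[0.59031149 0.13122683] [0.69395102 0.1114479 ] along 0.10550748128631833 side 0.0007281054762849041
pred hole crop px [642.56949372  74.44005156]
pred button [536.00119293 179.19119209]
[580.60029479  87.98925161]
[642.44843316 108.80451965]
[641.74391172 166.38476883]
[580.86530771 145.20600239]
```

```bash
python3 -m inch '[{"jaw":0,"tx":0.05,"ty":0,"tz":0,"roll":0},{"jaw":0,"tx":0.04,"ty":0,"tz":0,"roll":0},{"jaw":0,"tx":0.03,"ty":0,"tz":0,"roll":0},{"jaw":0,"tx":0.03,"ty":0,"tz":0,"roll":0},{"jaw":0,"tx":0.03,"ty":0,"tz":0,"roll":0},{"jaw":0,"tx":0.03,"ty":0,"tz":0,"roll":0},{"jaw":0,"tx":0,"ty":0,"tz":0,"roll":0}]' 100; python3 go.py .646 .115 .176 -11.2
```

```text
time_s: 4.95
eef_pos: [0.6063, 0.1243, 0.1778]
eef_rot: [-179.9, -0.0, -11.1]
contact_force: [3.3, 3.1, -1.9]
grip_width: 0.0235
grip_force: 100.8
t 4.95 pos [0.6063 0.1243 0.1778] rot [-1.7991e+02 -3.0000e-02 -1.1150e+01] F [ 3.3  3.1 -1.9] grip 0.0235 100.8 q6 109.3
roll 0.002 txyz after turn [0.136 0.005 0.006] now [0.136 0.005 0.006]
```

```bash
python3 -m inch '[{"jaw":0,"tx":0.03,"ty":0,"tz":0,"roll":0},{"jaw":0,"tx":0.03,"ty":0,"tz":0,"roll":0},{"jaw":0,"tx":0.03,"ty":0,"tz":0,"roll":0},{"jaw":0,"tx":0.03,"ty":0,"tz":0,"roll":0},{"jaw":0,"tx":0,"ty":0,"tz":0,"roll":0}]'; python3 go.py .646 .115 .176 -11.2
```

```text
time_s: 5.37
eef_pos: [0.6417, 0.1176, 0.178]
eef_rot: [-179.9, -0.1, -11.1]
contact_force: [5.4, 3.8, -3.4]
grip_width: 0.0237
grip_force: 100.8
t 5.3667 pos [0.6417 0.1176 0.178 ] rot [-1.799e+02 -7.000e-02 -1.115e+01] F [ 5.4  3.8 -3.4] grip 0.0237 100.8 q6 108.3
roll 0.002 txyz after turn [0.016 0.006 0.007] now [0.016 0.006 0.007]
```

```bash
python3 -m inch '[{"jaw":0,"tx":0.012,"ty":0,"tz":0,"roll":0},{"jaw":0,"tx":0.012,"ty":0,"tz":0,"roll":0},{"jaw":0,"tx":0.008,"ty":0,"tz":0,"roll":0},{"jaw":0,"tx":0,"ty":0,"tz":0,"roll":0}]'; python3 go.py .646 .115 .176 -11.2
python3 - <<'E'
from h import *
t=snap("top","t2");s=snap("scene","s2")
A=np.zeros((600,800,3),np.uint8)
A[:,:400]=crop(t,215,80,80,120,5); A[:500,400:]=crop(s,260,200,80,100,5)
cv2.imwrite("pics/c4.png",A)
E
```

```text
time_s: 5.7
eef_pos: [0.6456, 0.1171, 0.178]
eef_rot: [180.0, 0.8, -11.1]
contact_force: [-30.7, 6.4, 6.9]
grip_width: 0.0236
grip_force: 102.1
t 5.7 pos [0.6456 0.1171 0.178 ] rot [179.95   0.8  -11.07] F [-30.7   6.4   6.9] grip 0.0236 102.1 q6 108.1
roll 0.004 txyz after turn [0.003 0.007 0.007] now [0.003 0.007 0.007]
```

View pics/c4.png

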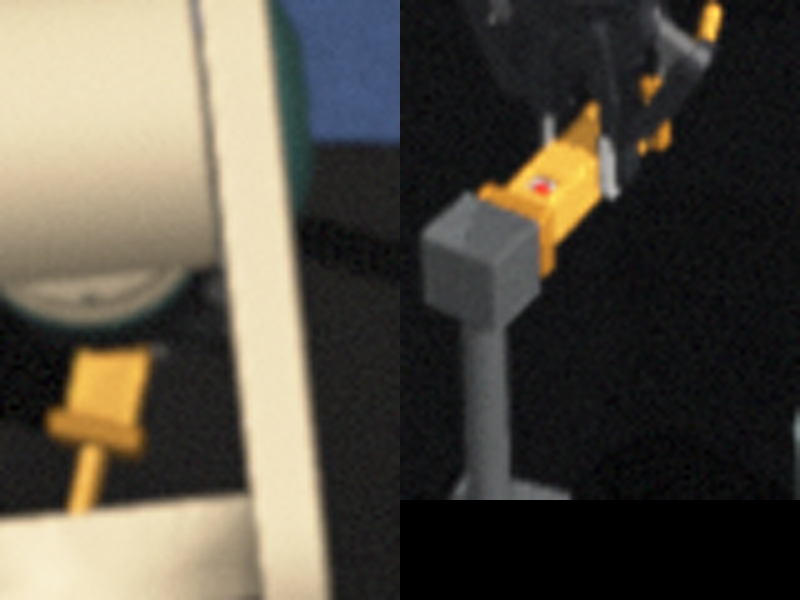

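The bracket is home: a 30 N stop, with the red button showing in the hole at crop (541,185). Next I ease off, release and retreat upward, then look at the bracket.

```bash
python3 -m inch '[{"jaw":0,"tx":-0.012,"ty":0,"tz":0,"roll":0},{"jaw":1,"tx":0,"ty":0,"tz":0,"roll":0},{"jaw":1,"tx":0,"ty":0,"tz":0,"roll":0},{"jaw":1,"tx":0,"ty":0,"tz":0,"roll":0},{"jaw":1,"tx":0,"ty":0,"tz":0,"roll":0},{"jaw":1,"tx":0,"ty":0,"tz":-0.08,"roll":0},{"jaw":1,"tx":0,"ty":0,"tz":-0.1,"roll":0},{"jaw":1,"tx":0,"ty":0,"tz":-0.13,"roll":0.11},{"jaw":1,"tx":0,"ty":0,"tz":-0.05,"roll":0.11},{"jaw":1,"tx":0,"ty":0,"tz":0,"roll":0.11}]' 60; python3 go.py .462 -.284 .25 -21
```

```text
time_s: 6.63
eef_pos: [0.6485, 0.1153, 0.2928]
eef_rot: [-179.7, -0.5, -21.3]
contact_force: [0.2, -0.9, 0.5]
grip_width: 0.0854
grip_force: 0.0
t 6.6333 pos [0.6485 0.1153 0.2928] rot [-179.73   -0.54  -21.3 ] F [ 0.2 -0.9  0.5] grip 0.0854 0.0 q6 118.2
roll -0.01 txyz after turn [-0.104  1.465  0.143] now [-0.097  1.467  0.135]
```

```bash
python3 -m inch '[{"jaw":1,"tx":-0.01,"ty":0.12,"tz":0,"roll":0},{"jaw":1,"tx":-0.01,"ty":0.13,"tz":0,"roll":0},{"jaw":1,"tx":-0.01,"ty":0.13,"tz":0,"roll":0},{"jaw":1,"tx":-0.01,"ty":0.13,"tz":0,"roll":0},{"jaw":1,"tx":-0.01,"ty":0.13,"tz":0,"roll":0},{"jaw":1,"tx":-0.01,"ty":0.13,"tz":0,"roll":0},{"jaw":1,"tx":-0.01,"ty":0.13,"tz":0,"roll":0},{"jaw":1,"tx":-0.01,"ty":0.13,"tz":0,"roll":0},{"jaw":1,"tx":-0.01,"ty":0.13,"tz":0,"roll":0},{"jaw":1,"tx":-0.01,"ty":0.13,"tz":0,"roll":0}]'; python3 -m inch '[{"jaw":1,"tx":0,"ty":0.12,"tz":0.05,"roll":0},{"jaw":1,"tx":0,"ty":0.05,"tz":0.05,"roll":0},{"jaw":1,"tx":0,"ty":0,"tz":0,"roll":0},{"jaw":1,"tx":0,"ty":0,"tz":0,"roll":0}]'; python3 go.py .462 -.284 .141 -21
python3 - <<'E'
from h import *
t=snap("top","t3");s=snap("scene","s3")
A=np.zeros((600,800,3),np.uint8)
A[:,:400]=crop(t,215,80,80,120,5); A[:500,400:]=crop(s,260,190,80,100,5)
cv2.imwrite("pics/c5.png",A)
E
```

```text
time_s: 7.47
eef_pos: [0.4788, -0.2366, 0.2864]
eef_rot: [180.0, -0.1, -21.1]
contact_force: [0.9, -1.3, -0.2]
grip_width: 0.0854
grip_force: 0.0
time_s: 7.8
eef_pos: [0.461, -0.2828, 0.2553]
eef_rot: [-180.0, 0.1, -21.2]
contact_force: [0.4, 0.6, 0.3]
grip_width: 0.0857
grip_force: 0.0
t 7.8 pos [ 0.461  -0.2828  0.2553] rot [-1.7998e+02  9.0000e-02 -2.1220e+01] F [0.4 0.6 0.3] grip 0.0857 0.0 q6 75.8
roll -0.007 txyz after turn [0.005 0.002 0.381] now [0.005 0.003 0.381]
```

View pics/c5.png

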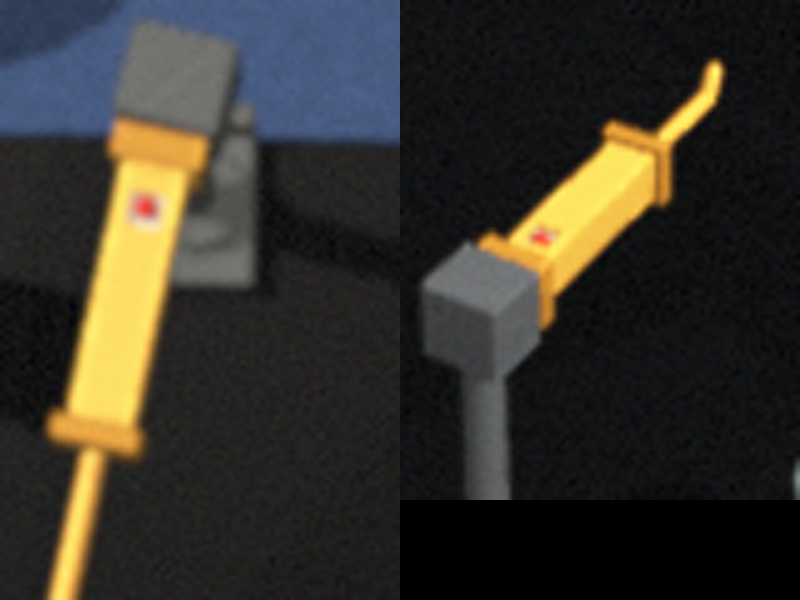

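The bracket is seated with the button in the hole at top crop (145,208) and scene crop (542,236). The rod runs from crop (92,455) to (63,600). I'll measure the rod and grasp the lantern.

```bash
python3 - <<'E'
from h import *
np.set_printoptions(precision=4,suppress=True)
t=cam("t3");s=cam("s3")
P=lambda X,Y:(215+X/5,80+Y/5);S=lambda X,Y:(260+(X-400)/5,190+Y/5)
a=np.radians(-11.2);ex=np.array([np.cos(a),np.sin(a)])
for p in((92,455),(63,597)):
    q=at(t,*P(*p),.188);print(q,"x in bracket",(q[:2]-[.7192,.1025])@ex+.065)
q=at(t,*P(97,445),.203);print("rear collar top",q)
g=crop(t,215,195,30,35,5)
# tilt: predicted scene pixels of tip / collar for droop angles
for d in(0,1.5,3):
    r=np.radians(d);root=np.array([.7192,.1025,.19]);E=np.array([*(ex*np.cos(r)),np.sin(r)]);Z=np.array([*(-ex*np.sin(r)),np.cos(r)])
    for x,z in((-.033-.0,.031-.018),(-.21,.0165),(-.205,0),):
        pt=root+E*x+Z*z;print(d,x,(proj(s,pt)-[260,190])*5+[400,0],(proj(t,pt)-[215,80])*5)
E
python3 -m inch '[{"jaw":1,"tx":0.005,"ty":0.002,"tz":0.1,"roll":0},{"jaw":1,"tx":0,"ty":0,"tz":0.1,"roll":0},{"jaw":1,"tx":0,"ty":0,"tz":0.1,"roll":0},{"jaw":1,"tx":0,"ty":0,"tz":0.06,"roll":0},{"jaw":1,"tx":0,"ty":0,"tz":0.02,"roll":0},{"jaw":1,"tx":0,"ty":0,"tz":0,"roll":0},{"jaw":1,"tx":0,"ty":0,"tz":0,"roll":0}]'; python3 go.py .462 -.284 .141 -21
```

```text
[0.5883 0.1288 0.188 ] x in bracket -0.06851944719811595
[0.5301 0.1397 0.188 ] x in bracket -0.12769803543128871
rear collar top [0.5905 0.1256 0.203 ]
0 -0.033 [541.1579 229.4091] [142.1537 207.8753]
0 -0.21 [714.019   51.3925] [ 48.9347 636.6495]
0 -0.205 [708.783   81.6719] [ 55.6567 626.2402]
1.5 -0.033 [541.5319 230.4823] [142.1096 209.177 ]
1.5 -0.21 [714.0723  59.7146] [ 50.1401 638.0849]
1.5 -0.205 [708.4731  90.0593] [ 56.9865 626.6673]
3 -0.033 [541.8813 231.5922] [142.0786 210.4263]
3 -0.21 [713.9971  68.136 ] [ 51.4074 639.153 ]
3 -0.205 [708.0403  98.5312] [ 58.3713 626.7543]
time_s: 8.48
eef_pos: [0.4639, -0.2832, 0.1438]
eef_rot: [180.0, -0.1, -21.0]
contact_force: [0.0, 0.1, -0.0]
grip_width: 0.0853
grip_force: 0.0
t 8.4833 pos [ 0.4639 -0.2832  0.1438] rot [ 1.7996e+02 -1.5000e-01 -2.1030e+01] F [ 0.   0.1 -0. ] grip 0.0853 0.0 q6 75.7
roll -0.001 txyz after turn [-0.005  0.005  0.009] now [-0.005  0.005  0.009]
```

```bash
python3 -m inch '[{"jaw":1,"tx":-0.005,"ty":0.003,"tz":0.01,"roll":0},{"jaw":0,"tx":0,"ty":0,"tz":0,"roll":0},{"jaw":0,"tx":0,"ty":0,"tz":0,"roll":0},{"jaw":0,"tx":0,"ty":0,"tz":0,"roll":0},{"jaw":0,"tx":0,"ty":0,"tz":0,"roll":0},{"jaw":0,"tx":0,"ty":0,"tz":0,"roll":0},{"jaw":0,"tx":0,"ty":0,"tz":0,"roll":0},{"jaw":0,"tx":0,"ty":0,"tz":0,"roll":0},{"jaw":0,"tx":0,"ty":0,"tz":-0.04,"roll":0},{"jaw":0,"tx":0,"ty":0,"tz":-0.08,"roll":0}]' 60; python3 go.py .435 .158 .226 -11
```

```text
time_s: 9.32
eef_pos: [0.4595, -0.2827, 0.1721]
eef_rot: [-179.9, 0.4, -21.1]
contact_force: [0.2, 0.8, -2.8]
grip_width: 0.0208
grip_force: 58.7
t 9.3167 pos [ 0.4595 -0.2827  0.1721] rot [-179.91    0.42  -21.1 ] F [ 0.2  0.8 -2.8] grip 0.0208 58.7 q6 75.6
roll -0.337 txyz after turn [-0.36  -1.426 -0.18 ] now [-0.606 -1.341 -0.173]
```

```bash
python3 -m inch '[{"jaw":0,"tx":0,"ty":0,"tz":-0.06,"roll":-0.112},{"jaw":0,"tx":0,"ty":0,"tz":-0.06,"roll":-0.112},{"jaw":0,"tx":0,"ty":0,"tz":-0.06,"roll":-0.112},{"jaw":0,"tx":-0.01,"ty":-0.05,"tz":0,"roll":0},{"jaw":0,"tx":-0.015,"ty":-0.09,"tz":0,"roll":0},{"jaw":0,"tx":-0.015,"ty":-0.1,"tz":0,"roll":0},{"jaw":0,"tx":-0.015,"ty":-0.1,"tz":0,"roll":0},{"jaw":0,"tx":-0.015,"ty":-0.1,"tz":0,"roll":0},{"jaw":0,"tx":-0.015,"ty":-0.1,"tz":0,"roll":0},{"jaw":0,"tx":-0.015,"ty":-0.1,"tz":0,"roll":0}]' 80;python3 -m inch '[{"jaw":0,"tx":-0.015,"ty":-0.1,"tz":0,"roll":0},{"jaw":0,"tx":-0.015,"ty":-0.1,"tz":0,"roll":0},{"jaw":0,"tx":-0.015,"ty":-0.1,"tz":0,"roll":0},{"jaw":0,"tx":-0.015,"ty":-0.1,"tz":0,"roll":0},{"jaw":0,"tx":-0.015,"ty":-0.1,"tz":0,"roll":0},{"jaw":0,"tx":-0.015,"ty":-0.1,"tz":0,"roll":0},{"jaw":0,"tx":-0.015,"ty":-0.08,"tz":0,"roll":0},{"jaw":0,"tx":0,"ty":-0.05,"tz":0,"roll":0},{"jaw":0,"tx":0,"ty":0,"tz":0,"roll":0},{"jaw":0,"tx":0,"ty":0,"tz":0,"roll":0}]'; python3 go.py .474 .150 .228 -11
```

```text
time_s: 10.15
eef_pos: [0.4676, -0.0874, 0.2284]
eef_rot: [-180.0, 0.1, -11.1]
contact_force: [0.5, 0.4, -1.6]
grip_width: 0.0207
grip_force: 82.7
time_s: 10.98
eef_pos: [0.4785, 0.1322, 0.2283]
eef_rot: [179.9, 0.1, -11.0]
contact_force: [-0.5, -0.4, -1.9]
grip_width: 0.0204
grip_force: 82.7
t 10.9833 pos [0.4785 0.1322 0.2283] rot [ 1.7995e+02  7.0000e-02 -1.0960e+01] F [-0.5 -0.4 -1.9] grip 0.0204 82.7 q6 112.1
roll 0.001 txyz after turn [-0.026 -0.055  0.001] now [-0.026 -0.056  0.001]
```

```bash
python3 -m inch '[{"jaw":0,"tx":-0.026,"ty":-0.056,"tz":0,"roll":0},{"jaw":0,"tx":0,"ty":0,"tz":0,"roll":0},{"jaw":0,"tx":0,"ty":0,"tz":0,"roll":0}]'; python3 go.py .474 .150 .228 -11
python3 - <<'E'
from h import *
s=snap("scene","s4");t=snap("top","t4")
A=np.zeros((600,800,3),np.uint8)
A[:,:560]=crop(s,270,110,112,120,5); A[:300,560:]=crop(t,215,140,80,100,3)
cv2.imwrite("pics/c6.png",A)
E
```

```text
time_s: 11.23
eef_pos: [0.4745, 0.149, 0.2287]
eef_rot: [180.0, 0.0, -11.0]
contact_force: [0.4, -0.8, -1.1]
grip_width: 0.0205
grip_force: 82.8
t 11.2333 pos [0.4745 0.149  0.2287] rot [ 1.7996e+02  1.0000e-02 -1.1030e+01] F [ 0.4 -0.8 -1.1] grip 0.0205 82.8 q6 114.2
roll -0.001 txyz after turn [-0.002 -0.003  0.002] now [-0.002 -0.003  0.002]
```

View pics/c6.png

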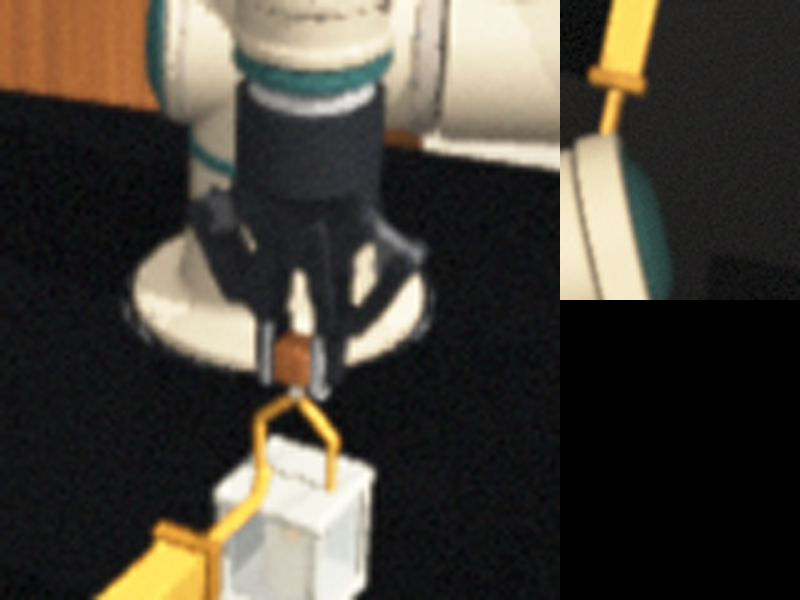

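The lantern hangs upright in the grip: loop apex at crop (298,400), uprights at (262,420) and (335,445), rod tip at (267,463). I'll check the offsets numerically.

```bash
python3 - <<'E'
from h import *
s=cam("s4");f=lambda p:((proj(s,p)-[270,110])*5).round(1)
a=np.radians(-11);ex=np.array([np.cos(a),np.sin(a),0]);ey=np.array([-ex[1],ex[0],0]);z=np.array([0,0,1])
o=np.array([.4745,.149,.2287-.141])
print("apex wire",f(o+z*.133),"shoulder L/R",f(o-ey*.022+z*.11),f(o+ey*.022+z*.11),"upright base R",f(o+ey*.022+z*.08),"knob",f(o+z*.156))
root=np.array([.7192,.1025,.19])
for d in(1,2,3):
    r=np.radians(d);E=ex*np.cos(r)+z*np.sin(r);Z=-ex*np.sin(r)+z*np.cos(r)
    print(d,"tip",f(root-E*.21+Z*.0165),"elbow",f(root-E*.2),"z elbow",(root-E*.2)[2])
E
```

```text
apex wire [295.9 394.2] shoulder L/R [258.8 419.3] [330.7 441. ] upright base R [328.5 487. ] knob [297.3 357.6]
1 tip [262.9 456.6] elbow [253.  491.3] z elbow 0.1865095187125433
2 tip [262.8 462.1] elbow [252.8 496.8] z elbow 0.1830201006594998
3 tip [262.8 467.8] elbow [252.5 502.3] z elbow 0.17953280875141123
```

```bash
python3 -m inch '[{"jaw":0,"tx":0.03,"ty":-0.003,"tz":0,"roll":0},{"jaw":0,"tx":0.04,"ty":0,"tz":0,"roll":0},{"jaw":0,"tx":0.04,"ty":0,"tz":0,"roll":0},{"jaw":0,"tx":0.04,"ty":0,"tz":0,"roll":0},{"jaw":0,"tx":0.04,"ty":0,"tz":0,"roll":0},{"jaw":0,"tx":0.04,"ty":0,"tz":0,"roll":0},{"jaw":0,"tx":0.03,"ty":0,"tz":0,"roll":0},{"jaw":0,"tx":0,"ty":0,"tz":0,"roll":0},{"jaw":0,"tx":0,"ty":0,"tz":0,"roll":0}]'; python3 go.py .5495 .1355 .2045 -11
```

```text
time_s: 12.08
eef_pos: [0.5519, 0.1347, 0.2284]
eef_rot: [180.0, 0.0, -11.1]
contact_force: [1.3, 1.0, -3.2]
grip_width: 0.0204
grip_force: 82.8
t 12.0833 pos [0.5519 0.1347 0.2284] rot [ 1.7997e+02  5.0000e-02 -1.1080e+01] F [ 1.3  1.  -3.2] grip 0.0204 82.8 q6 111.1
roll -0.003 txyz after turn [-0.008 -0.001  0.08 ] now [-0.008 -0.001  0.08 ]
```

```bash
python3 -m inch '[{"jaw":0,"tx":0,"ty":0,"tz":0.025,"roll":0},{"jaw":0,"tx":0,"ty":0,"tz":0.025,"roll":0},{"jaw":0,"tx":0,"ty":0,"tz":0.02,"roll":0},{"jaw":0,"tx":0,"ty":0,"tz":0.01,"roll":0},{"jaw":0,"tx":0,"ty":0,"tz":0,"roll":0},{"jaw":0,"tx":0,"ty":0,"tz":0,"roll":0}]'; python3 -m inch '[{"jaw":0,"tx":0,"ty":0,"tz":0.01,"roll":0},{"jaw":0,"tx":0,"ty":0,"tz":0,"roll":0},{"jaw":0,"tx":0,"ty":0,"tz":0,"roll":0}]'
```

```text
time_s: 12.58
eef_pos: [0.5513, 0.1355, 0.2047]
eef_rot: [180.0, 0.0, -11.0]
contact_force: [0.0, -1.5, -1.6]
grip_width: 0.0208
grip_force: 82.8
time_s: 12.83
eef_pos: [0.5516, 0.1355, 0.202]
eef_rot: [-180.0, -0.0, -11.0]
contact_force: [0.4, -0.4, -2.1]
grip_width: 0.0208
grip_force: 82.8
```

```bash
for i in 1; do python3 -m inch '[{"jaw":0,"tx":0,"ty":0,"tz":0.008,"roll":0},{"jaw":0,"tx":0,"ty":0,"tz":0,"roll":0},{"jaw":0,"tx":0,"ty":0,"tz":0,"roll":0},{"jaw":0,"tx":0,"ty":0,"tz":0,"roll":0}]'; python3 -m inch '[{"jaw":0,"tx":0,"ty":0,"tz":0.008,"roll":0},{"jaw":0,"tx":0,"ty":0,"tz":0,"roll":0},{"jaw":0,"tx":0,"ty":0,"tz":0,"roll":0},{"jaw":0,"tx":0,"ty":0,"tz":0,"roll":0}]'; done
python3 - <<'E'
from h import *
s=snap("scene","s5")
cv2.imwrite("pics/c7.png",crop(s,250,130,100,120,5))
E
```

```text
time_s: 13.17
eef_pos: [0.5515, 0.1355, 0.1996]
eef_rot: [180.0, -0.0, -11.0]
contact_force: [-0.4, -0.1, -1.9]
grip_width: 0.0208
grip_force: 83.0
time_s: 13.5
eef_pos: [0.5518, 0.1356, 0.1977]
eef_rot: [-180.0, -0.1, -11.0]
contact_force: [0.3, 1.9, 4.1]
grip_width: 0.0206
grip_force: 83.7
```

View pics/c7.png

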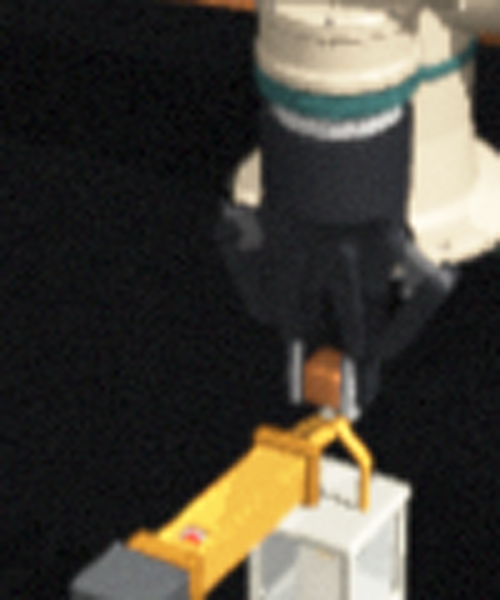

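The loop is on the rod and the force has reversed to +4 N, so the rod carries the lantern. I'll release, rise and check.

```bash
python3 -m inch '[{"jaw":0.3,"tx":0,"ty":0,"tz":-0.003,"roll":0},{"jaw":0.4,"tx":0,"ty":0,"tz":0,"roll":0},{"jaw":0.5,"tx":0,"ty":0,"tz":0,"roll":0},{"jaw":0.7,"tx":0,"ty":0,"tz":0,"roll":0},{"jaw":0.8,"tx":0,"ty":0,"tz":0,"roll":0},{"jaw":0.8,"tx":0,"ty":0,"tz":0,"roll":0},{"jaw":0.8,"tx":0,"ty":0,"tz":-0.05,"roll":0},{"jaw":0.8,"tx":0,"ty":0,"tz":-0.1,"roll":0},{"jaw":0.8,"tx":0,"ty":0,"tz":-0.12,"roll":0},{"jaw":0.8,"tx":0,"ty":0,"tz":-0.12,"roll":0}]'
python3 -m inch '[{"jaw":0.8,"tx":-0.1,"ty":0,"tz":0,"roll":0},{"jaw":0.8,"tx":-0.1,"ty":0,"tz":0,"roll":0},{"jaw":0.8,"tx":-0.1,"ty":0.1,"tz":0,"roll":0},{"jaw":0.8,"tx":0,"ty":0.13,"tz":0,"roll":0},{"jaw":0.8,"tx":0,"ty":0.13,"tz":0,"roll":0},{"jaw":0.8,"tx":0,"ty":0.13,"tz":0,"roll":0},{"jaw":0.8,"tx":0,"ty":0.1,"tz":0,"roll":0},{"jaw":0.8,"tx":0,"ty":0,"tz":0,"roll":0},{"jaw":0.8,"tx":0,"ty":0,"tz":0,"roll":0},{"jaw":0.8,"tx":0,"ty":0,"tz":0,"roll":0}]'
python3 -m inch '[{"jaw":0.8,"tx":0,"ty":0,"tz":0,"roll":0},{"jaw":0.8,"tx":0,"ty":0,"tz":0,"roll":0},{"jaw":0.8,"tx":0,"ty":0,"tz":0,"roll":0},{"jaw":0.8,"tx":0,"ty":0,"tz":0,"roll":0},{"jaw":0.8,"tx":0,"ty":0,"tz":0,"roll":0},{"jaw":0.8,"tx":0,"ty":0,"tz":0,"roll":0},{"jaw":0.8,"tx":0,"ty":0,"tz":0,"roll":0},{"jaw":0.8,"tx":0,"ty":0,"tz":0,"roll":0},{"jaw":0.8,"tx":0,"ty":0,"tz":0,"roll":0},{"jaw":0.8,"tx":0,"ty":0,"tz":0,"roll":0}]' >/dev/null
python3 - <<'E'
from h import *
a=snap("scene","s6")
from plant import bot
s=snap("scene","s7");t=snap("top","t7")
print("motion",np.abs(a['pixels'].astype(int)-s['pixels'])[150:300,240:360].mean(),np.abs(a['pixels'].astype(int)-s['pixels'])[300:,:].mean())
A=np.zeros((600,800,3),np.uint8)
A[:,:500]=crop(s,255,180,100,120,5); A[:,500:]=crop(t,220,80,60,120,5)
cv2.imwrite("pics/c8.png",A)
E
```

```text
time_s: 14.38
eef_pos: [0.5511, 0.1354, 0.3158]
eef_rot: [180.0, 0.1, -11.0]
contact_force: [0.4, 0.6, 1.4]
grip_width: 0.0677
grip_force: 0.0
time_s: 15.22
eef_pos: [0.4301, -0.0204, 0.3151]
eef_rot: [-180.0, -0.0, -11.0]
contact_force: [0.3, -0.4, -0.4]
grip_width: 0.0683
grip_force: 0.0
motion 2.9339074074074074 2.4737103174603177
```

View pics/c8.png

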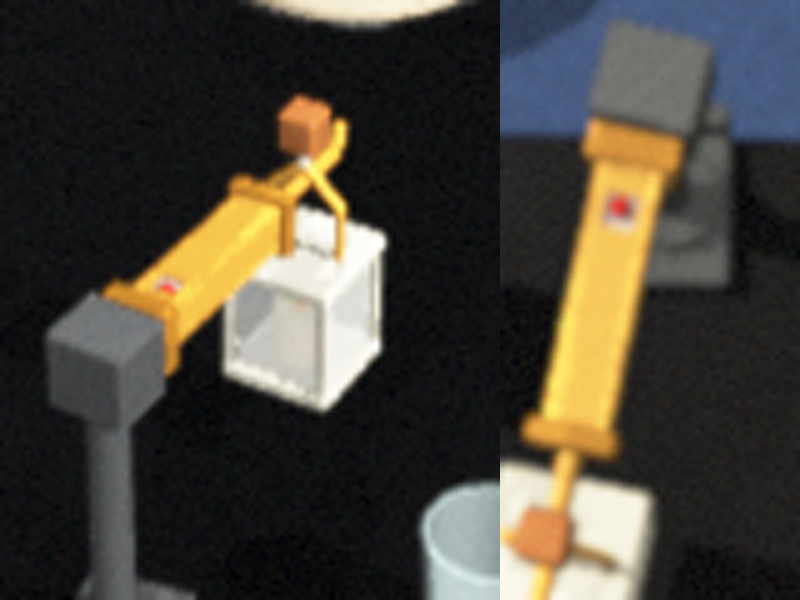

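The lantern hangs on the rod, with its knob at crop (303,127), between collar and tip, and the button is out at (168,287) / (620,207). I'll wait for any swing to settle.

```bash
W='waiting'; 
python3 -m inch '[{"jaw":0.8,"tx":0,"ty":0,"tz":0,"roll":0},{"jaw":0.8,"tx":0,"ty":0,"tz":0,"roll":0},{"jaw":0.8,"tx":0,"ty":0,"tz":0,"roll":0},{"jaw":0.8,"tx":0,"ty":0,"tz":0,"roll":0},{"jaw":0.8,"tx":0,"ty":0,"tz":0,"roll":0},{"jaw":0.8,"tx":0,"ty":0,"tz":0,"roll":0},{"jaw":0.8,"tx":0,"ty":0,"tz":0,"roll":0},{"jaw":0.8,"tx":0,"ty":0,"tz":0,"roll":0},{"jaw":0.8,"tx":0,"ty":0,"tz":0,"roll":0},{"jaw":0.8,"tx":0,"ty":0,"tz":0,"roll":0}]' >/dev/null
python3 -m inch '[{"jaw":0.8,"tx":0,"ty":0,"tz":0,"roll":0},{"jaw":0.8,"tx":0,"ty":0,"tz":0,"roll":0},{"jaw":0.8,"tx":0,"ty":0,"tz":0,"roll":0},{"jaw":0.8,"tx":0,"ty":0,"tz":0,"roll":0},{"jaw":0.8,"tx":0,"ty":0,"tz":0,"roll":0},{"jaw":0.8,"tx":0,"ty":0,"tz":0,"roll":0},{"jaw":0.8,"tx":0,"ty":0,"tz":0,"roll":0},{"jaw":0.8,"tx":0,"ty":0,"tz":0,"roll":0},{"jaw":0.8,"tx":0,"ty":0,"tz":0,"roll":0},{"jaw":0.8,"tx":0,"ty":0,"tz":0,"roll":0}]' >/dev/null
python3 - <<'E'
from h import *
from plant import bot
f=[bot.capture("scene") for _ in range(24)]
g=[x['pixels'][190:290,290:340].astype(np.float32).mean(2) for x in f]
for k in(3,6,9,12,15,18,21):print(k,np.round(cv2.phaseCorrelate(g[0],g[k])[0],3),np.abs(g[0]-g[k]).mean().round(2))
print(bot.observe()['time_s'])
E
```

```text
3 [-0.01  -0.077] 2.69
6 [0.015 0.023] 2.6
9 [ 0.008 -0.006] 2.67
12 [-0.036 -0.022] 2.64
15 [0.008 0.009] 2.6
18 [0.014 0.004] 2.66
21 [0.012 0.033] 2.68
19.0667
```

The lantern is still: shifts stay under 0.1 px over 1 s. Handing in.

```bash
python3 -c "from plant import bot; print(bot.job_done())"
```

```text
the job is handed in; nothing more can be done
None
```

I slid the bracket fully onto the stub with the red button up through its hole, and hung the largest lantern by its loop on the hook rod. It was still, with the arm clear, when I handed the job in at about 19 s; no verdict came back.

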